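# Tare the jar and print its label

### The job

Print a tare label for the empty jar and its cap that lie ready on the pan of the bench scale: switch the scale on by pressing the raised end of its rocker until it tips right over, then press the scale's round key fully down and let it up, then press the label printer's wide bar fully down and let it up. Keep that order, press neither of the two square keys, and only push with shut fingertips: do not lift or shift the jar, the cap or the wooden stamp. Finish with the rocker tipped over and every key back up.

Things in the scene. Friction and masses are not known exactly. Their poses are not given: they have to be found in the camera images.
- scale: Fixed white bench scale, 140 (x) x 240 (y) x 62 mm. Origin: centre of its underside on the table; x to its rear, y to its left, z up. Right half: steel pan, top 41 mm high, with jar and cap. Left half: level console, top 62 mm high: flat dark display rear right, square key rear left, round key front right, rocker front left. Tall crates (0.2 to 0.4 m) stand behind scale and printer, from x about 0.57 m
- scale_rocker_far_end (a point): Point on the upper face of the far (+x) end of the scale's grey rocker, 20 mm from its pivot; moves with it. Rocker: V-shaped, 56 mm long along the scale's x, 20 mm wide, between two low dark cheeks 22 mm apart; pivot at x -35, y +90, z +74 mm in the scale's frame. At the start the near half lies level and the far half rises away from the robot, its end 10 mm above the pivot
- scale_rocker (a joint): Rocker angle: 0 = off (far end raised; may start up to 0.05), 0.36 rad = fully tipped over (far half level at the pivot's height, near end raised). It stays as left; 2 to 3 N down on the far end tips it
- scale_round_key_top (a point): Centre of the top of the scale's round grey key, 22 mm across, at x -35, y +30, z +76 mm in the scale's frame when up, 14 mm above the panel; moves with the key. Straight down travel 6 mm; the spring needs 1.7 N to start and 5 N fully down
- scale_round_key (a joint): Depth of the round key in m: 0 = up, 0.006 = fully down
- scale_square_key_top (a point): Centre of the top of the scale's square grey key, 22 x 22 mm, behind the rocker at x +42, y +90, z +76 mm in the scale's frame, same spring as the round key; must not be pressed
- scale_square_key (a joint): Depth of the scale's square key in m: 0 = up, 0.006 = down
- printer: Fixed white label printer, 140 (x) x 140 (y) x 60 mm, to the left or right of the scale (varies). Origin: centre of its underside; x to its rear, y to its left, z up. A white label roll stands between dark cheeks on its rear half, top about 105 mm high, front about 2 mm behind the origin; bar key front left, small square key front right
- printer_bar_top (a point): Centre of the top of the printer's wide grey bar key, 14 (x) x 46 (y) mm, at x -33, y +25, z +74 mm in the printer's frame when up, 14 mm above the panel; moves with the bar. Travel 6 mm straight down, 1.7 N to start, 5 N fully down
- printer_bar (a joint): Depth of the bar in m: 0 = up, 0.006 = fully down
- printer_square_key_top (a point): Centre of the top of the printer's small square grey key, 22 x 22 mm, 71 mm to the right of the bar's centre, same height and spring; must not be pressed
- printer_square_key (a joint): Depth of the printer's square key in m: 0 = up, 0.006 = down
- pan_jar: Empty clear jar without lid, 66 mm across, 87 mm tall, loose on the rear of the scale's pan, origin at the centre of its underside; leave it standing where it is
- stamp: Wooden date stamp, 30 x 50 x 76 mm, loose, standing on the printer's rear right corner, origin under its centre; leave it. (Left of all this, from y about 0.2 m, a black cap heater on a wire stand, about 0.25 m high, handle towards the robot: pass over it. A tall partition stands at y -0.48 m)
- pan_cap: Tan jar cap, 63 mm across, 14 mm high, loose on the front of the scale's pan, origin at the centre of its underside; leave it
Mind the look-alikes: they are no part of the job. Leave any turquoise look-alike of the stamp alone.

How it is judged:
By the outcome, as a careful person would: the job done as asked, in the order asked, and still so for the second after the job is handed in, with the robot touching nothing.
It also fails if it takes over 54 s, if anything falls off the work surface, if the arm or the gripper's body presses on something with over 40 N, if the wrist force passes 120 N, or if a joint passes its speed limit or range.

### The arm

A 6-joint arm with a two-finger parallel gripper is mounted at the origin on a cart in front of the work surface, level with it; the furniture and walls round the work are solid. World frame = base frame: x ahead of the robot, y to its left, z up, the work surface at z = 0. Lengths are in m, angles in rad, forces in N, time in s.
With the tool pointing down it reaches from about 0.375 to 0.925 m from the base axis. Payload 5.7 kg.
Tool frame: the origin (TCP) lies midway between the tips of the shut fingers; the grasp point (between the pads) lies 19 mm behind it; z points along the fingers, y is the line along which they close (so a half turn about z gives the same grasp; the last joint's range is limited). The gripper opens to 85 mm and grips with 20 to 120 N. Pads are 22 mm wide; open, the fingers measure 114 mm over their backs; the gripper's body (76 mm by 85 mm) begins 54 mm behind the grasp point. The pads swing forward as they close: fully open they stand 13 mm farther back than shut.
Start: joints at [1.008, 0.359, 1.51, -0, 1.272, -0.115], TCP at [0.26, 0.541, 0.231] pointing down, gripper open.
Joint ranges: [-2.97, 2.97], [-1.01, 2.36], [0.21, 2.38], [-0.96, 4.11], [0.2, 2.71], [-2.98, 2.98]. Speed limits (rad/s): [2.39, 2.39, 3.14, 3.14, 3.14, 3.14].

### API

Orientations are given as a rotation vector (axis times angle).
In Python, from station import manip gives the robot as it stands.
- The arm moves only by the shell command python3 -m pendant 'ROWS' [FORCE]. ROWS is JSON, one flat list of numbers, 7 for each row, row after row: the turn, a rotation vector about the tool's x, y, z in degrees, then the shift along the tool's x, y, z in mm, then the closure in counts, from 0 (fully open) to 255 (shut). In form: [wx, wy, wz, x, y, z, hand, wx, wy, wz, x, y, z, hand, ...]. A call has 1 to 8 rows; each row shifts and turns the commanded pose from where the row before left it, along the tool's axes as they then stand; what a row does not reach is not made up. A row lasts 1/8 s, in which the tool goes at most 62.5 mm and 10.7 degrees, less where a joint would pass 70% of its speed; a pose out of reach is approached as far as the arm can. A call with a gripper value outside its range is refused whole. The fingers move at their own pace and stop on an object; FORCE is the grip in N (left out, the last holds). Time passes only in rows, so rows that do not move let the fingers close. It gives the time, the measured TCP pose, the force, the opening and the grip force at its end, in the units of the state.
- manip.observe(): the state, without advancing time (a new reading comes with each control period).
- manip.read_camera(name): name is "scene" or "top" or "wrist"; returns a dict with "color" (420x560x3 uint8, red, green, blue), "depth" (420x560 float32, m along the optical axis (not along the pixel's ray), 0 where there is no reading), "camera_matrix" (3x3 intrinsics, pixels), "dist_coeffs" ([k1, k2, p1, p2, k3] as OpenCV has them; the pictures are not rectified), "origin" and "attitude" of the camera in the world. Camera axes: x right, y up, looking along -z (the intrinsics and any distortion apply to the point x, -y, -z); pixel columns grow to the right and rows downward; lengths in m; the calibration is good to about 2 mm. A picture is of the moment at which its call begins.
- manip.hand_in(): hands the job in; it is judged then, once.
The state is a dict: "clock": time; "q": joint angles; "joint_vel": joint speeds; "joint_efforts": joint torques, N m; "tool_pos": TCP position; "eef_rot": TCP orientation; "contact_force": force on the tool from outside, world axes, zero at the start; "moment": the same for the moment, N m; "width": finger opening in m; "finger_force": force on a finger pad.
Only numpy, scipy, OpenCV 4.12 (cv2) and the standard library are available. Lean on these libraries where they do the work, as an engineer would, in place of code of your own. Each camera call takes 0.05 s, during which the arm holds its last target. There are 200 camera calls.

## Working session

There is one attempt and no reset: what is moved stays moved. The work goes in short steps, Python scripts to look and compute and a shell command to move; the robot and the scene stay as the last step left them, time stands still between calls to the robot, and variables do not carry over. Pictures are saved under pics/ and viewed, at most 10 in all, crops included, and the job is handed in when it is done.

```bash
mkdir -p pics
cat > h.py <<'E'
import numpy as np,cv2
from station import manip
from scipy.spatial.transform import Rotation as R
def cam(n):
    c=manip.read_camera(n); np.savez('pics/'+n+'.npz',**{k:np.asarray(v) for k,v in c.items()}); return c
def Rm(a):
    a=np.asarray(a,float); return a if a.shape==(3,3) else (R.from_rotvec(a).as_matrix() if a.size==3 else R.from_quat(a).as_matrix())
def pts(c):
    K=np.asarray(c['camera_matrix'],float);D=np.asarray(c['dist_coeffs'],float)
    v,u=np.mgrid[0:420,0:560]; p=cv2.undistortPoints(np.stack([u,v],-1).reshape(-1,1,2).astype(float),K,D).reshape(420,560,2)
    r=np.dstack([p[...,0],-p[...,1],-np.ones((420,560))])
    rw=r@Rm(c['attitude']).T; o=np.asarray(c['origin'])
    return o+rw*np.asarray(c['depth'])[...,None], rw, o
def ray(c,u,v,z):
    P,rw,o=pts(c); d=rw[int(round(v)),int(round(u))]; return o+d*(z-o[2])/d[2]
E
python3 - <<'E'
from h import *
for n in ['scene','top']:
    c=cam(n); cv2.imwrite(f'pics/{n}0.png',cv2.resize(c['color'][...,::-1],(800,600),interpolation=cv2.INTER_CUBIC)); print(n,c['origin'],c['attitude'],c['camera_matrix'],c['dist_coeffs'])
print(manip.observe())
E
```

```text
scene [-0.13473274 -0.02194207  0.65848855] [ 0.56235785 -0.70156009 -1.69086447] [[387.96181966   0.         282.23312444]
 [  0.         387.96181966 202.75575792]
 [  0.           0.           1.        ]] [0.01012035 0.         0.         0.         0.        ]
top [ 0.30122484 -0.14710416  0.96668003] [ 0.12594629 -0.13356845 -1.58456439] [[388.33135889   0.         284.73959886]
 [  0.         388.33135889 201.14215561]
 [  0.           0.           1.        ]] [-0.07552341  0.          0.          0.          0.        ]
{'clock': 0.1, 'q': array([ 1.00788302e+00,  3.59427606e-01,  1.51134733e+00,  4.41526515e-05,
        1.27251560e+00, -1.15122282e-01]), 'joint_vel': array([ 0.00072953, -0.00096966, -0.00186316,  0.00095496,  0.00073363,
       -0.00106231]), 'joint_efforts': array([-1.51564738e-03, -5.28641653e+01, -2.79354912e+01, -3.24556186e-04,
        4.81494149e-03,  1.64356857e-05]), 'tool_pos': array([0.25945219, 0.54030595, 0.23053205]), 'eef_rot': array([-6.97411988e-01, -3.06258343e+00,  2.49269765e-03]), 'contact_force': array([ 0.52703735,  0.16387902, -0.31845859]), 'moment': array([-0.03163161, -0.00121187, -0.04092357]), 'finger_force': 0.0, 'width': 0.08566296742742874}
```

View pics/top0.png

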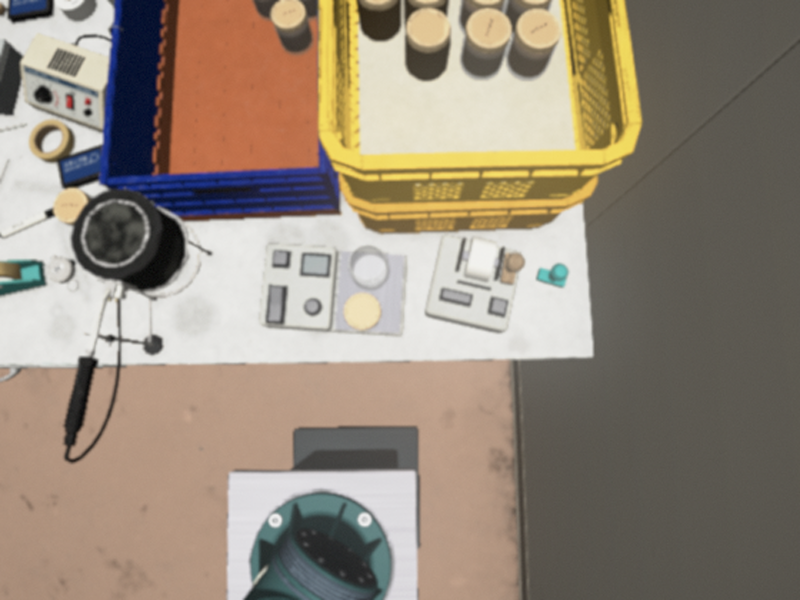

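View pics/scene0.png

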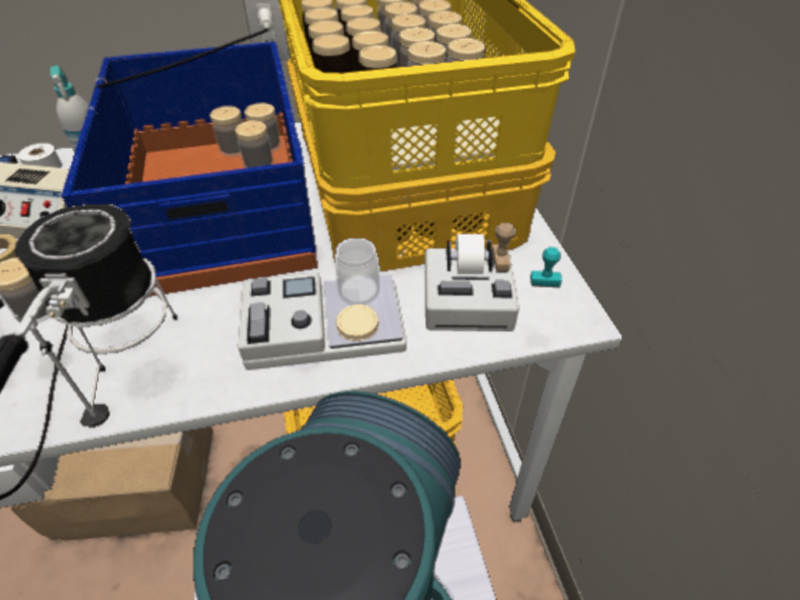

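The top view (800x600 pixels) shows the scale console at about (298,287). On it are the rocker (276,303), the round key (312,306) and the square key (282,258). The printer is on the right, with its bar at (456,297) and small square key at (497,306). Next I'll measure the key tops in both views.

```bash
cat > m.py <<'E'
from h import *
B={'top':dict(rocker=(276,303,14,22),round=(312,306,14,14),sq=(282,258,14,14),bar=(456,297,20,14),psq=(497,306,12,14)),
 'scene':dict(rocker=(258,322,16,26),round=(300,319,14,14),sq=(261,287,14,12),bar=(456,287,22,10),psq=(502,288,14,12))}
for n in B:
    c=dict(np.load(f'pics/{n}.npz')); P,rw,o=pts(c); g=c['color'].astype(int); s=g.max(2)
    for k,(u,v,a,b) in B[n].items():
        u,v,a,b=[x*.7 for x in (u,v,a,b)]
        m=np.zeros((420,560),bool); m[int(v-b):int(v+b)+1,int(u-a):int(u+a)+1]=1
        h=m&(P[...,2]>0.069)&(s<150)
        q=P[h]; 
        m2=m&(s<130); vv,uu=np.nonzero(h)
        if len(q)==0: print(n,k,'none',P[m][:,2].max());continue
        (cx,cy),(w,l),ang=cv2.minAreaRect((q[:,:2]*1000).astype(np.float32))
        print(n,k,len(q),'med',np.median(q,0).round(4),'rect',round(cx,1),round(cy,1),round(w,1),round(l,1),round(ang,1),'z',np.percentile(q[:,2],[5,50,95]).round(3))
        if n=='top' and k=='rocker': 
            i=np.argsort(q[:,0]); print(q[i[::8]].round(3).tolist())
E
python3 m.py
python3 - <<'E'
import cv2,numpy as np
a=np.load('pics/top.npz')['color'][155:240,175:370,::-1]
cv2.imwrite('pics/crop.png',cv2.resize(a,None,fx=4,fy=4,interpolation=cv2.INTER_NEAREST))
E
```

```text
top rocker 122 med [0.4307 0.0548 0.0719] rect 426.6 61.4 30.4 59.2 86.3 z [0.069 0.072 0.082]
[[0.398, 0.05, 0.07], [0.4, 0.05, 0.069], [0.402, 0.052, 0.07], [0.407, 0.055, 0.07], [0.416, 0.054, 0.073], [0.421, 0.055, 0.071], [0.424, 0.048, 0.069], [0.429, 0.074, 0.069], [0.432, 0.07, 0.076], [0.435, 0.071, 0.074], [0.438, 0.074, 0.071], [0.441, 0.051, 0.079], [0.445, 0.048, 0.069], [0.448, 0.069, 0.081], [0.452, 0.074, 0.071], [0.453, 0.069, 0.081]]
top round 20 med [0.4164 0.0039 0.0733] rect 420.6 3.3 18.1 19.9 40.1 z [0.071 0.073 0.076]
top sq 38 med [0.4978 0.0509 0.0732] rect 503.2 55.5 21.9 21.7 88.0 z [0.07  0.073 0.076]
top bar 28 med [ 0.428  -0.2263  0.0725] rect 377.4 -183.3 44.2 162.7 49.4 z [0.07  0.072 0.655]
top psq 21 med [ 0.4103 -0.2944  0.0716] rect 357.9 -233.1 26.4 204.2 40.7 z [0.069 0.072 0.076]
scene rocker 213 med [0.415  0.064  0.0723] rect 425.6 63.5 30.0 62.7 86.5 z [0.069 0.072 0.075]
scene round 66 med [0.4169 0.0036 0.0747] rect 418.8 4.0 18.1 16.3 37.8 z [0.069 0.075 0.077]
scene sq 83 med [0.4994 0.0568 0.0744] rect 502.4 57.0 20.8 22.6 85.4 z [0.07  0.074 0.076]
scene bar 84 med [ 0.4322 -0.2304  0.0728] rect 147.8 -137.8 43.3 609.2 71.8 z [0.07  0.073 0.075]
scene psq 68 med [ 0.4138 -0.2985  0.0728] rect 141.7 -168.0 22.5 624.9 64.2 z [0.07  0.073 0.075]
```

View pics/crop.png

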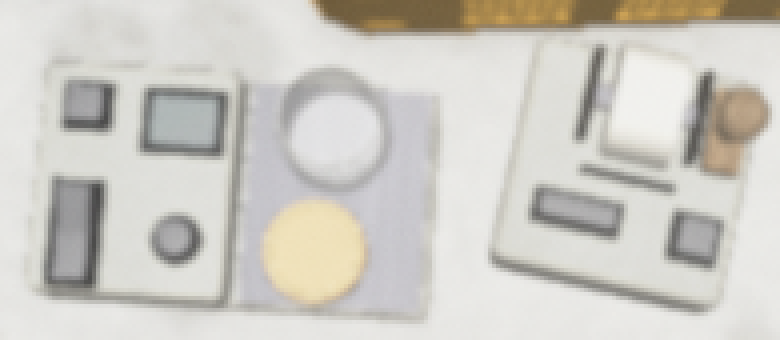

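The crop (4x, offset 175,155) shows clear key tops: square (84,102), round (176,238), bar (578,213), printer square (694,238). I'll cast rays through them onto the key planes and fit the frames.

Run:
```python
from h import *
t=dict(np.load('pics/top.npz'))
K=t['camera_matrix'];D=t['dist_coeffs']
def rz(u,v,z):
    p=cv2.undistortPoints(np.array([[[u,v]]],float),K,D)[0,0]; d=Rm(t['attitude'])@[p[0],-p[1],-1]; o=t['origin']; return (o+d*(z-o[2])/d[2])[:2]
f=lambda u,v,z:rz(175+(u+.5)/4-.5,155+(v+.5)/4-.5,z)
r,s,b,q=f(176,238,.076),f(84,102,.076),f(578,213,.074),f(694,238,.074)
print('round',r,'sq',s,'bar',b,'psq',q)
print('dist',np.linalg.norm(r-s),'exp',np.hypot(77,60),np.linalg.norm(b-q),'exp 71')
d=s-r; ys=np.arctan2(d[1],d[0])-np.arctan2(60,77); e=b-q; yp=np.arctan2(e[1],e[0])-np.pi/2
M=lambda a:np.array([[np.cos(a),-np.sin(a)],[np.sin(a),np.cos(a)]])
c=(r+s)/2-M(ys)@[.0035,.06]; 
print('yaw deg',np.degrees([ys,yp]),'scale',c)
for n,p in dict(pivot=(-.035,.09),far=(-.015,.09),farend=(-.007,.09),round=(-.035,.03),sq=(.042,.09)).items(): print(n,c+M(ys)@p)
o=manip.observe(); Rt=R.from_rotvec(o['eef_rot']).as_matrix(); print(Rt.round(3))
W=c+M(ys)@[-.014,.09]
for z in(.35,.15): print('tool shift mm',z,Rt.T@(np.r_[W,z]-o['tool_pos'])*1000)
```

```text
round [0.42153853 0.00089407] sq [0.50316228 0.05611905] bar [ 0.43241814 -0.23245657] psq [ 0.41654038 -0.29949338]
dist 0.09855067378429064 exp 97.6165969494942 0.06889148786207569 exp 71
yaw deg [ -3.84497289 -13.32503359] scale [ 0.45483486 -0.03112369]
pivot [0.42594877 0.06102073]
far [0.44590376 0.05967959]
farend [0.45388575 0.05914313]
round [0.42192535 0.00115578]
sq [0.50277546 0.05585733]
[[-0.901  0.433 -0.001]
 [ 0.433  0.901 -0.001]
 [ 0.    -0.002 -1.   ]]
tool shift mm 0.35 [-377.0726511  -352.33444975 -118.96490672]
tool shift mm 0.15 [-377.12003785 -351.9980911    81.03480483]
```

```bash
python3 -m pendant '[0,0,-10,0,0,-50,255, 0,0,-10,0,0,-50,255, 0,0,-2,0,0,-40,255, 0,0,0,0,0,0,255]' 20
cat > d.py <<'E'
import sys; from h import *
o=manip.observe(); Rt=R.from_rotvec(o['eef_rot']).as_matrix(); T=np.array(eval(sys.argv[1]))
a=np.degrees(np.arctan2(Rt[1,0],Rt[0,0])); print('clk',o['clock'],'pos',o['tool_pos'].round(4),'xaxis yaw',a.round(2),'tilt',Rt[:,2].round(4),'w',round(o['width'],4),'F',o['contact_force'].round(2),'shift',(Rt.T@(T-o['tool_pos'])*1000).round(1))
E
python3 d.py '[.445,.0605,.36]'
```

```text
clock: 0.6
tool_pos: [0.2607, 0.5423, 0.375]
eef_rot: [0.1, 3.137, 0.009]
contact_force: [0.2, 0.0, 0.5]
width: 0.0123
finger_force: 0.0
clk 0.6 pos [0.2607 0.5423 0.375 ] xaxis yaw 176.35 tilt [ 0.0036  0.0056 -1.    ] w 0.0123 F [0.15 0.   0.53] shift [-214.5 -469.2   12.9]
```

```bash
python3 -m pendant '[0,0,0,-27,-50,0,255,0,0,0,-27,-58,0,255,0,0,0,-27,-58,0,255,0,0,0,-27,-58,0,255,0,0,0,-27,-58,0,255,0,0,0,-27,-58,0,255,0,0,0,-26,-58,0,255,0,0,0,-26,-58,0,255]'
python3 d.py '[.445,.0605,.12]'
```

```text
clock: 1.6
tool_pos: [0.4405, 0.079, 0.37]
eef_rot: [-0.101, -3.138, 0.0]
contact_force: [0.9, 0.4, 1.1]
width: -0.0001
finger_force: 0.0
clk 1.6 pos [0.4405 0.079  0.37  ] xaxis yaw 176.32 tilt [-0.0018  0.     -1.    ] w -0.0001 F [0.9  0.41 1.1 ] shift [ -6.2 -18.1 250. ]
```

```bash
python3 -m pendant '[0,0,0,0,0,50,255,0,0,0,0,0,60,255,0,0,0,0,0,60,255,0,0,0,0,0,0,255,0,0,0,0,0,0,255]'
python3 d.py '[.445,.0605,.12]'
python3 - <<'E'
from h import *
c=cam('wrist'); cv2.imwrite('pics/w1.png',cv2.resize(c['color'][...,::-1],(800,600))); print(c['origin'])
E
```

```text
clock: 2.22
tool_pos: [0.4416, 0.081, 0.2024]
eef_rot: [0.1, 3.139, -0.0]
contact_force: [0.8, 1.0, 0.5]
width: -0.0001
finger_force: 0.0
clk 2.225 pos [0.4416 0.081  0.2024] xaxis yaw 176.34 tilt [ 7.e-04 -1.e-04 -1.e+00] w -0.0001 F [0.8  0.97 0.52] shift [ -4.7 -20.3  82.4]
[0.36644556 0.08580298 0.34356359]
```

View pics/w1.png

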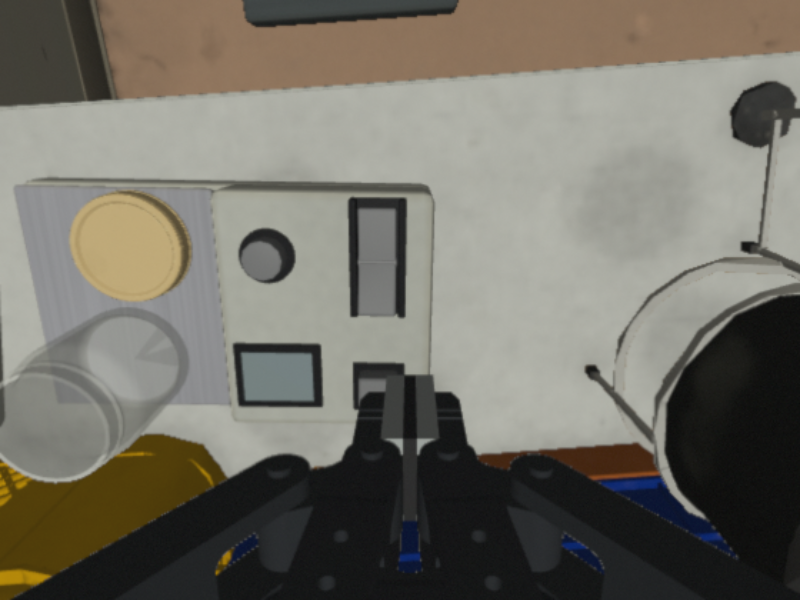

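The wrist view shows the rocker's crease at (378,262), its far edge at (377,316) and the round key's top at (264,258). I'll cast rays to check these against the first fit.

```bash
cat > w.py <<'E'
from h import *
c=dict(np.load('pics/wrist.npz'))
def wz(u,v,z):
    p=cv2.undistortPoints(np.array([[[(u+.5)*.7-.5,(v+.5)*.7-.5]]],float),c['camera_matrix'],c['dist_coeffs'])[0,0]; d=Rm(c['attitude'])@[p[0],-p[1],-1]; o=c['origin']; return (o+d*(z-o[2])/d[2])[:2].round(4)
E
python3 - <<'E'
from w import *
print('pivot',wz(378,262,.074),'far',wz(377,316,.084),'near',wz(377,207,.074),'round',wz(264,258,.076))
E
```

```text
pivot [0.4283 0.0656] far [0.4544 0.0635] near [0.4001 0.0674] round [0.4221 0.0075]
```

```bash
python3 -m pendant '[0,0,0,-6.5,-18,30,255,0,0,0,0,0,45,255,0,0,0,0,0,27,255,0,0,0,0,0,0,255,0,0,0,0,0,0,255]'
python3 d.py '[.447,.0625,.073]'
```

```text
clock: 2.9
tool_pos: [0.4483, 0.0626, 0.1013]
eef_rot: [0.1, 3.136, -0.0]
contact_force: [0.3, 0.9, 0.9]
width: 0.0
finger_force: 0.0
clk 2.9 pos [0.4483 0.0626 0.1013] xaxis yaw 176.35 tilt [ 3.8e-03 -1.0e-04 -1.0e+00] w 0.0 F [0.32 0.86 0.9 ] shift [ 1.4 -0.2 28.3]
```

```bash
python3 -m pendant '[0,0,0,0,0,12,255,0,0,0,0,0,5,255,0,0,0,0,0,4,255,0,0,0,0,0,3,255,0,0,0,0,0,2,255,0,0,0,0,0,2,255,0,0,0,0,0,0,255]'
python3 d.py '[.447,.0625,.073]'
```

```text
clock: 3.78
tool_pos: [0.4467, 0.0626, 0.0735]
eef_rot: [0.1, 3.139, -0.0]
contact_force: [-5.3, -0.6, 34.5]
width: 0.0002
finger_force: 17.2
clk 3.775 pos [0.4467 0.0626 0.0735] xaxis yaw 176.35 tilt [ 1.4e-03 -2.0e-04 -1.0e+00] w 0.0002 F [-5.29 -0.61 34.45] shift [-0.3 -0.   0.5]
```

```bash
python3 -m pendant '[0,0,0,0,0,-20,255,0,0,0,0,0,-50,255,0,0,0,21,-59,-30,255,0,0,0,0,0,0,255,0,0,0,0,0,0,255]'
python3 d.py '[.4215,.005,.1]'
python3 - <<'E'
from h import *
c=cam('wrist'); cv2.imwrite('pics/w2.png',cv2.resize(c['color'][...,::-1],(800,600)))
E
```

```text
clock: 4.4
tool_pos: [0.4231, 0.0109, 0.1679]
eef_rot: [-0.102, -3.139, -0.001]
contact_force: [-0.1, 0.6, -0.0]
width: -0.0
finger_force: 0.0
clk 4.4 pos [0.4231 0.0109 0.1679] xaxis yaw 176.27 tilt [-1.3e-03  5.0e-04 -1.0e+00] w -0.0 F [-0.08  0.63 -0.04] shift [ 1.1 -6.  67.9]
```

View pics/w2.png

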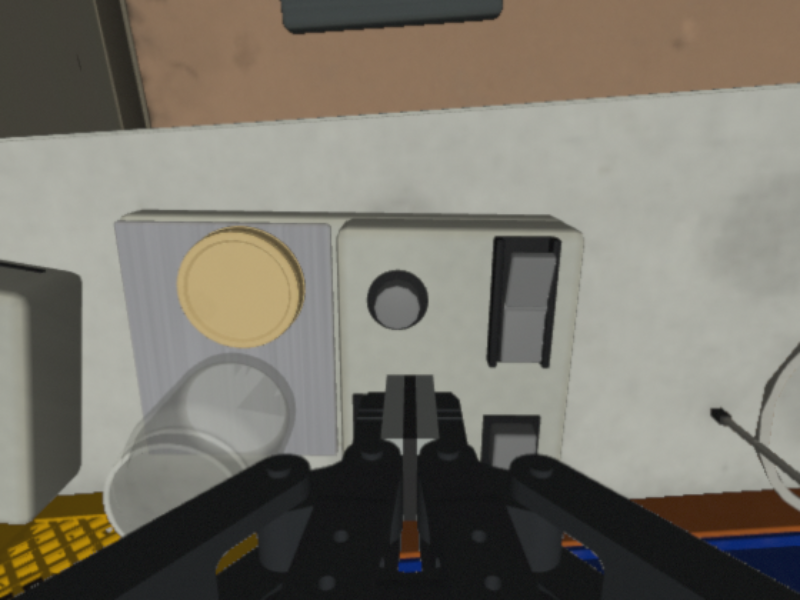

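The rocker has tipped: its near half is now raised at (531,280) and its far half is level at (523,333). The round key's top is at (397,308).

Run:
```python
from w import *
r=wz(397,308,.076);print('round',r,'far',wz(523,335,.074),'near',wz(531,280,.08))
P,_,_=pts(c)
for u,v in((531,262),(531,280),(527,300),(523,333),(522,350),(397,308),(515,440)): 
    k=P[int(v*.7)-1:int(v*.7)+2,int(u*.7)-1:int(u*.7)+2].reshape(-1,3); print(u,v,np.median(k,0).round(4))
```

```text
round [0.4234 0.0052] far [0.4413 0.0635] near [0.4129 0.0659]
531 262 [0.4039 0.0651 0.0817]
531 280 [0.4133 0.0659 0.0786]
527 300 [0.4241 0.0649 0.0737]
523 333 [0.4409 0.0636 0.0727]
522 350 [0.4488 0.0631 0.0728]
397 308 [0.4233 0.0047 0.0747]
515 440 [0.4976 0.0589 0.0743]
```

```bash
python3 -m pendant '[0,0,0,0,-6,30,255,0,0,0,0,0,30,255,0,0,0,0,0,15,255,0,0,0,0,0,0,255,0,0,0,0,0,0,255]'
python3 d.py '[.4225,.005,.069]'
```

```text
clock: 5.08
tool_pos: [0.4236, 0.0053, 0.0932]
eef_rot: [-0.099, -3.139, -0.0]
contact_force: [0.3, 0.1, -0.5]
width: -0.0
finger_force: 0.0
clk 5.075 pos [0.4236 0.0053 0.0932] xaxis yaw 176.39 tilt [-8.e-04  1.e-04 -1.e+00] w -0.0 F [ 0.29  0.07 -0.47] shift [ 1.1 -0.4 24.2]
```

```bash
python3 -m pendant '[0,0,0,0,0,12,255,0,0,0,0,0,5,255,0,0,0,0,0,3,255,0,0,0,0,0,2,255,0,0,0,0,0,1.5,255,0,0,0,0,0,0,255]'
python3 d.py '[.4225,.005,.069]'
```

```text
clock: 5.82
tool_pos: [0.4234, 0.0049, 0.07]
eef_rot: [-0.1, -3.14, -0.0]
contact_force: [-1.0, 0.5, 5.5]
width: 0.0002
finger_force: 2.7
clk 5.825 pos [0.4234 0.0049 0.07  ] xaxis yaw 176.33 tilt [-1.e-04  0.e+00 -1.e+00] w 0.0002 F [-0.96  0.47  5.47] shift [0.9 0.1 1. ]
```

Force has just reached the stop level, so I'll push a bit further to be sure of the full stroke.

```bash
python3 -m pendant '[0,0,0,0,0,1,255,0,0,0,0,0,0.5,255,0,0,0,0,0,0,255]'
python3 d.py '[.4225,.005,.069]'
```

```text
clock: 6.2
tool_pos: [0.4235, 0.0048, 0.0697]
eef_rot: [0.1, 3.14, -0.0]
contact_force: [-5.3, 2.6, 25.4]
width: -0.0001
finger_force: 12.7
clk 6.2 pos [0.4235 0.0048 0.0697] xaxis yaw 176.34 tilt [ 5.e-04 -1.e-04 -1.e+00] w -0.0001 F [-5.33  2.56 25.44] shift [1.  0.1 0.7]
```

```bash
python3 -m pendant '[0,0,0,0,0,-20,255,0,0,0,0,0,-60,255,0,0,0,0,0,-60,255,0,0,0,-6,-58,0,255,0,0,0,-6,-58,0,255,0,0,0,-6,-58,0,255,0,0,0,-5,-58,0,255,0,0,0,0,0,30,255]'
python3 -m pendant '[0,0,0,0,0,0,255,0,0,0,0,0,0,255]'
python3 d.py '[.432,-.23,.09]'
python3 - <<'E'
from h import *
c=cam('wrist'); cv2.imwrite('pics/w3.png',cv2.resize(c['color'][...,::-1],(800,600)))
E
```

```text
clock: 7.2
tool_pos: [0.4342, -0.2343, 0.1799]
eef_rot: [0.107, 3.134, -0.009]
contact_force: [0.3, 0.4, -0.1]
width: 0.0003
finger_force: 0.0
clock: 7.45
tool_pos: [0.4316, -0.2277, 0.1786]
eef_rot: [-0.099, -3.14, -0.0]
contact_force: [-0.4, 0.0, 0.9]
width: 0.0
finger_force: 0.0
clk 7.45 pos [ 0.4316 -0.2277  0.1786] xaxis yaw 176.38 tilt [-4.e-04  2.e-04 -1.e+00] w 0.0 F [-0.39  0.01  0.92] shift [-0.6 -2.3 88.6]
```

View pics/w3.png

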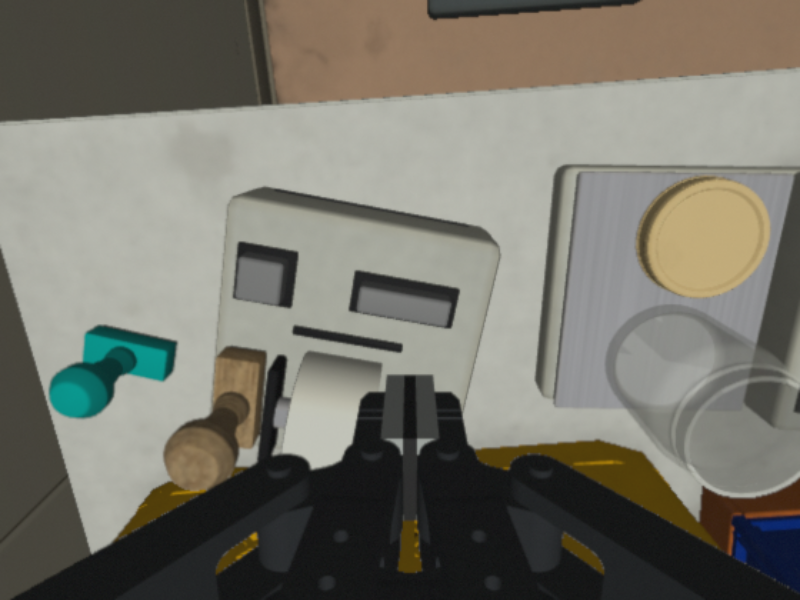

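The bar's top centre is at (403,304) and the printer's square key is at (259,279). The stamp, the jar and the cap all stand undisturbed.

Run:
```python
from w import *
b=wz(403,304,.074);q=wz(259,280,.074);print(b,q,np.linalg.norm(b-q))
P,_,_=pts(c); print(P[212:215,281:284].reshape(-1,3).mean(0))
```

```text
[ 0.4343 -0.2309] [ 0.418  -0.2987] 0.06973184351499682
[ 0.43517448 -0.23096984  0.07207991]
```

```bash
python3 -m pendant '[0,0,0,-2,-3,25,255,0,0,9.5,0,0,30,255,0,0,0,0,0,25,255,0,0,0,0,0,5,255,0,0,0,0,0,0,255,0,0,0,0,0,0,255]'
python3 d.py '[.4335,-.2305,.068]'
```

```text
clock: 8.25
tool_pos: [0.4344, -0.2318, 0.0946]
eef_rot: [0.359, 3.119, -0.002]
contact_force: [1.2, -0.2, -0.0]
width: 0.0001
finger_force: 0.0
clk 8.25 pos [ 0.4344 -0.2318  0.0946] xaxis yaw 166.87 tilt [ 0.0018 -0.0015 -1.    ] w 0.0001 F [ 1.18 -0.21 -0.01] shift [ 1.3  1.  26.6]
```

```bash
python3 -m pendant '[0,0,0,0,0,13,255,0,0,0,0,0,5,255,0,0,0,0,0,3,255,0,0,0,0,0,3,255,0,0,0,0,0,1.5,255,0,0,0,0,0,1,255,0,0,0,0,0,0,255]'
python3 d.py '[.4335,-.2305,.068]'
```

```text
clock: 9.12
tool_pos: [0.4332, -0.2311, 0.0678]
eef_rot: [-0.36, -3.121, 0.0]
contact_force: [-4.1, 2.4, 16.5]
width: 0.0001
finger_force: 8.1
clk 9.125 pos [ 0.4332 -0.2311  0.0678] xaxis yaw 166.85 tilt [-4.e-04  0.e+00 -1.e+00] w 0.0001 F [-4.14  2.39 16.54] shift [-0.2  0.7 -0.2]
```

The reading is 16.5 N at z 67.8 mm, so the bar is on its stop. I'll lift clear and check the final state.

```bash
python3 -m pendant '[0,0,0,0,0,-15,255,0,0,0,0,0,-50,255,0,0,0,0,0,-60,255,0,0,0,0,0,-40,255,0,0,0,0,58,0,255,0,0,0,0,58,0,255,0,0,0,0,0,0,255,0,0,0,0,0,0,255]'
python3 - <<'E'
from h import *
c=cam('wrist'); cv2.imwrite('pics/w4.png',cv2.resize(c['color'][...,::-1],(800,600)))
E
```

```text
clock: 10.12
tool_pos: [0.4601, -0.1186, 0.2321]
eef_rot: [0.358, 3.121, -0.001]
contact_force: [-0.3, -0.0, -0.5]
width: 0.0001
finger_force: 0.0
```

View pics/w4.png

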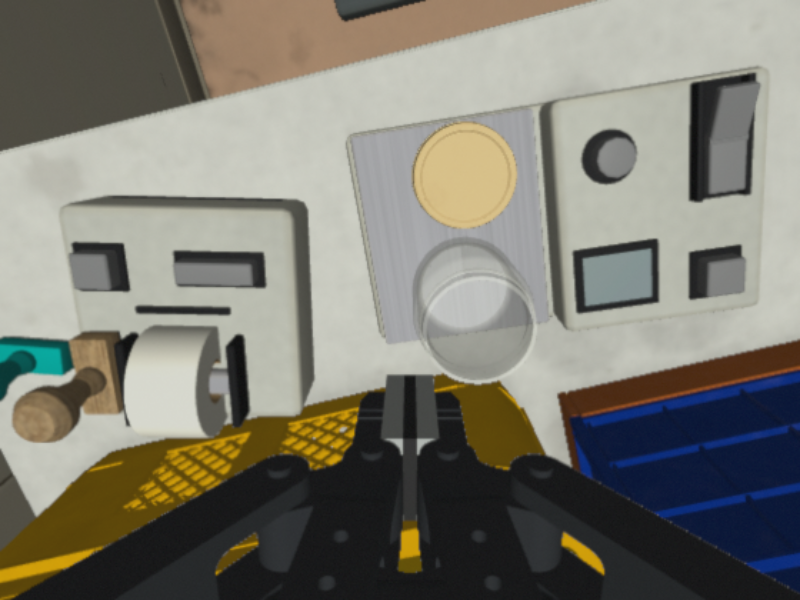

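The final view shows the rocker tipped over (735,105 raised), and the round key (615,155), bar (218,270) and both square keys up. The jar, cap and stamp are in place and the arm is clear.

```bash
python3 -c "
from station import manip; print(manip.hand_in())"
```

```text
the job is handed in; nothing more can be done
None
```

The job is handed in at about 10 s on the robot's clock: rocker tipped over, then the round key and the printer bar each pressed to the stop and released in that order; in the last picture every key was up and the jar, cap and stamp were in place.

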